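Touch-test the blue glaze tile and switch off the drying fan

TASK

Check that the blue test tile on the ware board is dry: rest your fingertips lightly on its white dab for about a second, without shifting or lifting the tile, then take them off it. Then push the red-balled lever of the fan's switch away from the robot, all the way over, to switch the drying fan off, and withdraw. Do not touch the other tiles, the cups, the jar or the bottle.

Things in the scene. Friction and masses are not known exactly. Their poses are not given: they have to be found in the camera images.
- tile_blue: Loose square glaze test tile, 75 x 75 x 8 mm, about 0.12 kg, glazed blue, flat on the ware board, with a white dab (26 mm across, 4 mm high) centred 12 mm along its +x and 12 mm along its +y. Origin: centre of underside, z up. The tile to test. Four tiles lie in a row on the front (-x) half of the board, 115 mm apart, in any order, a little turned.
- dab_blue: The round white dab on the blue tile, the spot to touch: a firm disc 26 mm across, 4 mm high, fixed to the tile. Origin: centre of its underside, on the tile's top face (the dab's top is 4 mm above it, 27 mm above the table). It does not give; pressing with more than 25 N spoils the glaze.
- tile_green: Loose square glaze test tile, 75 x 75 x 8 mm, about 0.12 kg, glazed green, flat on the ware board, with a white dab (26 mm across, 4 mm high) centred 12 mm along its +x and 12 mm along its +y. Origin: centre of underside, z up. A bystander, not to be touched.
- tile_yellow: Loose square glaze test tile, 75 x 75 x 8 mm, about 0.12 kg, glazed yellow, flat on the ware board, with a white dab (26 mm across, 4 mm high) centred 12 mm along its +x and 12 mm along its +y. Origin: centre of underside, z up. A bystander, not to be touched.
- tile_brown: Loose square glaze test tile, 75 x 75 x 8 mm, about 0.12 kg, glazed dark brown, flat on the ware board, with a white dab (26 mm across, 4 mm high) centred 12 mm along its +x and 12 mm along its +y. Origin: centre of underside, z up. A bystander, not to be touched.
- board: The plywood ware board, fixed, 220 mm (its x) x 450 mm (its y) x 15 mm thick, lying on the table. Origin: centre of its underside. Its position and yaw vary.
- cup_stone: A loose open terracotta cup without handle, 60 mm across the mouth and 60 mm high, standing upright at the back (+x) edge of the ware board. Origin: centre of its foot. A bystander, not to be touched.
- cup_blue: A loose open blue ceramic cup without handle, 60 mm across the mouth and 60 mm high, standing upright at the back (+x) edge of the ware board. Origin: centre of its foot. A bystander, not to be touched.
- jar: A loose amber glass jar with a white cap, 64 mm across and 85 mm high, on the table beyond (+x of) the switch box. Origin: centre of its underside. A bystander, not to be touched.
- bottle: A loose white plastic bottle with a black cap, 52 mm across and 130 mm high, on the table to the right (-y) of the board. Origin: centre of its underside. A bystander, not to be touched.
- switch_base: The drying fan's switch box, fixed to the table left (+y) of the board: a grey block 70 mm (its x) x 50 mm (its y) x 25 mm high, carrying the lever. Origin: centre of its underside; the lever is pushed along its +x (away from the robot, give or take its yaw) to switch off. Pivot 22 mm above the origin.
- switch_tip (a point): Centre of the red ball, 26 mm across, at the top end of the switch lever, 80 mm from the pivot; it moves with the lever. About 92 mm above the table at either end of its travel and 102 mm midway.
- switch (a joint): Angle of the switch lever in rad: 0 = leaning 0.5 rad towards the box's -x (fan on), 0.5 = upright, 1.0 = leaning 0.5 rad towards its +x against the end stop (fan off). It stays where it is left; about 1 N at the ball moves it. It starts between 0 and 0.15.
Things that resemble listed ones, but are neither listed nor needed, are in the scene too. Of the things shaped like the tile_blue, the blue one is meant.

How it is judged:
On the way, in this order (a step that is already met when the one before it is completed fails the run):
1. the fingertips rest on the white dab of the blue tile for 0.3 s (contact force between the fingers and dab_blue above 0.2 N and distance of tile_blue from where it was at the start of the episode below 0.012 m), for 0.3 s.
2. the fingertips are off the blue tile (contact force between each of the fingers, the arm and tile_blue below 0.05 N), for 0.2 s.
3. the switch lever is pushed over to off (beyond 0.85 rad) (value of joint switch above 0.85 rad), for 0.1 s.
At the end, for the whole second after the job is handed in: The lever stands beyond 0.85 rad (off), and the four tiles, both cups, the jar and the bottle are at rest, within 12 mm of where they started and level or upright to 0.15 rad (value of joint switch above 0.85 rad and distance of each of tile_green, tile_yellow, tile_brown, cup_stone, cup_blue, jar, bottle, tile_blue from where it was at the start of the episode below 0.012 m and angle between each of tile_green, tile_yellow, tile_brown, cup_stone, cup_blue, jar, bottle, tile_blue's own z axis and vertical below 0.15 rad and linear speed of each of tile_green, tile_yellow, tile_brown, cup_stone, cup_blue, jar, bottle, tile_blue below 0.02 m/s); the robot touches nothing.
It fails at once if the blue tile is pressed harder than 25 N (contact force between any of the fingers, the arm and tile_blue above 25 N).
It fails at once if the blue tile is shifted or lifted by more than 12 mm (distance of tile_blue from where it was at the start of the episode above 0.012 m).
It fails at once if another tile, a cup, the jar or the bottle is touched (more than 0.5 N) (contact force between any of the fingers, the arm and tile_green above 0.5 N or contact force between any of the fingers, the arm and tile_yellow above 0.5 N or contact force between any of the fingers, the arm and tile_brown above 0.5 N or contact force between any of the fingers, the arm and cup_stone above 0.5 N or contact force between any of the fingers, the arm and cup_blue above 0.5 N or contact force between any of the fingers, the arm and jar above 0.5 N or contact force between any of the fingers, the arm and bottle above 0.5 N).
It fails at once if a bystander is moved more than 12 mm (distance of any of tile_green, tile_yellow, tile_brown, cup_stone, cup_blue, jar, bottle from where it was at the start of the episode above 0.012 m).
It also fails if it takes over 43 s, if anything falls off the work surface, if the arm or the gripper's body presses on something with over 40 N, if the wrist force passes 120 N, or if a joint passes its speed limit or range.

ROBOT

A 6-joint arm with a two-finger parallel gripper is mounted at the origin on the work surface. World frame = base frame: x ahead of the robot, y to its left, z up, the work surface at z = 0. Lengths are in m, angles in rad, forces in N, time in s.
With the tool pointing down it reaches from about 0.35 to 0.975 m from the base axis. Payload 4.9 kg.
Tool frame: the origin (TCP) lies at the very end of the fingers, on their centre line; the grasp point (between the pads) lies 19 mm behind it; z points along the fingers, y is the line along which they close (so a half turn about z gives the same grasp; the last joint's range is limited). The gripper opens to 85 mm and grips with 20 to 120 N. Pads are 22 mm wide; open, the fingers measure 114 mm over their backs; the gripper's body (76 mm by 85 mm) begins 54 mm behind the grasp point. The pads swing forward as they close: fully open they stand 13 mm farther back than shut.
Start: joints at [-1.358, 0.053, 1.613, -0, 1.476, -0.119], TCP at [0.204, -0.591, 0.231] pointing down, gripper open.
Joint ranges: [-3.01, 3.01], [-1.01, 2.22], [0.06, 2.58], [-1.02, 4.17], [0.09, 2.62], [-3.14, 3.14]. Speed limits (rad/s): [2.57, 2.57, 3.14, 3.14, 3.14, 3.14].

INTERFACE

Orientations are given as a rotation vector (axis times angle).
In Python, from station import get_obs, get_image, get_calibration, finish_job gives the robot as it stands.
- The arm moves only by the tool servo_tool, never from a script. Its argument "increments" is a list of rows, each a list of 5 numbers: the opening, from 0 (shut) to 1 (fully open), then the shift along the tool's x, y, z in mm, then the turn about the tool's z in degrees. In form: [[jaw, tx, ty, tz, spin], ...]. A call has 1 to 12 rows; each row shifts and turns the commanded pose from where the row before left it, along the tool's axes as they then stand; what a row does not reach is not made up. A row lasts 1/8 s, in which the tool goes at most 62.5 mm and 10.7 degrees, less where a joint would pass 70% of its speed; a pose out of reach is approached as far as the arm can. A call is refused whole if a number of a shift passes 62.5 or a number of a turn 10.7, either way. A call with a gripper value outside its range is refused whole. The fingers move at their own pace and stop on an object; "force" is the grip in N (left out, the last holds). Time passes only in rows, so rows that do not move let the fingers close. It gives the time, the measured TCP pose, the force, the opening and the grip force at its end, in the units of the state.
- get_obs(): the state, without advancing time (a new reading comes with each control period).
- get_image(name): name is "scene" or "top" or "wrist"; returns the picture (384x512x3 uint8, red, green, blue); there is no depth.
- get_calibration(name): a dict with "fx", "fy", "cx", "cy" (pixels), "R" (3x3) and "t" (3): a world point X has camera coordinates R X + t; the wrist camera has in their place "mount" (4x4, takes a point from camera to tool coordinates, whose origin is the TCP and whose axes are the flange's). Camera axes: x right, y down, z forward; pixel columns grow to the right and rows downward; lengths in m; the calibration is good to about 2 mm. A picture is of the moment at which its call begins: read the wrist's pose just before it. get_calibration takes no time and is no camera call.
- finish_job(): hands the job in; it is judged then, once.
The state is a dict: "t": time; "q": joint angles; "dq": joint speeds; "effort": joint torques, N m; "tool_pos": TCP position; "tool_rot": TCP orientation; "contact_force": force on the tool from outside, world axes, zero at the start; "wrist_torque": the same for the moment, N m; "opening": finger opening in m; "grip_force": force on a finger pad.
Only numpy, scipy, OpenCV 4.12 (cv2) and the standard library are available. Lean on these libraries where they do the work, as an engineer would, in place of code of your own. Each camera call takes 0.05 s, during which the arm holds its last target. There are 200 camera calls.

## Working session

There is one attempt and no reset: what is moved stays moved. The work goes in short steps, Python scripts to look and compute and a tool call to move; the robot and the scene stay as the last step left them, time stands still between calls to the robot, and variables do not carry over. Pictures are saved under pics/ and viewed, at most 10 in all, crops included, and the job is handed in when it is done.

Besides the shell and the picture viewer there is one more tool, called after ">>>" as a command line: name --pt "numbers of a row" for each row, then --argument value for the rest. servo_tool: Moves the arm, as the interface text tells. Its arguments: {"type":"object","properties":{"increments":{"type":"array"},"force":{"type":"number"}},"required":["increments"]}

```bash
mkdir -p pics; python3 - <<'E'
from station import *
import cv2, numpy as np
o=get_obs();print(o['t'],o['q'],o['tool_pos'],o['tool_rot'],o['opening'])
for n in("scene","top"):
    im=get_image(n);cv2.imwrite(f'pics/{n}0.png',im[...,::-1]);c=get_calibration(n);print(n,{k:np.round(v,4).tolist() for k,v in c.items()})
print(np.round(get_calibration("wrist")["mount"],4).tolist())
E
```

```text
0.0 [-1.35799533e+00  5.33422562e-02  1.61434098e+00  2.81529286e-05
  1.47602725e+00 -1.19021236e-01] [ 0.20346109 -0.59026838  0.23004403] [-3.09636616e+00 -5.18483421e-01  1.11884294e-04] 0.08542841103097504
scene {'fx': 392.9586, 'fy': 392.9586, 'cx': 252.0783, 'cy': 187.0467, 'R': [[0.3555, 0.9345, -0.0153], [0.7049, -0.2789, -0.6521], [-0.6137, 0.2211, -0.7579]], 't': [-0.1149, -0.2748, 1.716]}
top {'fx': 412.6304, 'fy': 412.6304, 'cx': 256.1487, 'cy': 185.6511, 'R': [[0.0066, -1.0, -0.0037], [-0.9823, -0.0057, -0.1873], [0.1873, 0.0049, -0.9823]], 't': [-0.0456, 0.4535, 1.3427]}
[[-0.0014, -0.9608, -0.2773, 0.0703], [1.0, -0.0013, -0.0005, 0.0012], [0.0001, -0.2773, 0.9608, -0.1435], [0.0, 0.0, 0.0, 1.0]]
```

View pics/scene0.png

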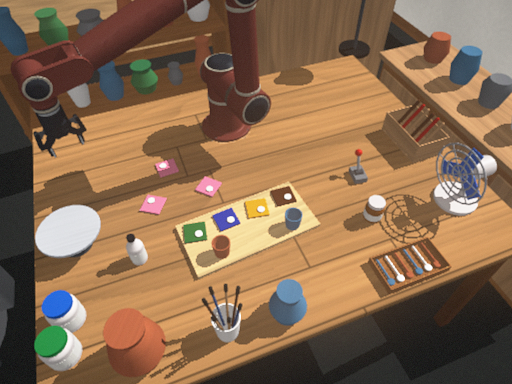

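View pics/top0.png

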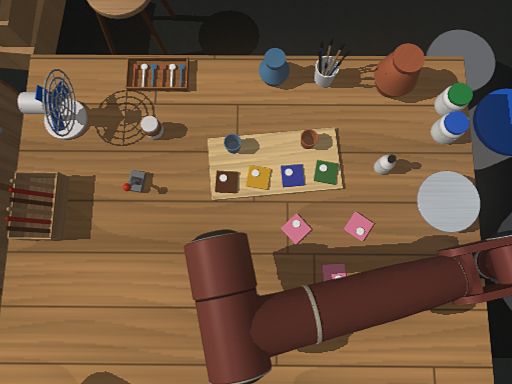

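The scene view shows the board with green (195,233), blue (227,220), yellow (258,208) and brown (284,197) tiles. The red ball is at (358,153). The top view has the blue tile at (292,176), the ball at (127,187) and the box at (138,181). The pink tiles, at top (296,228), (359,226) and (335,275), are lookalikes off the board. The blue one on the board is the only tile that fits the description, so I'll confirm it in a crop.

```bash
cat > h.py <<'E'
import cv2, numpy as np
from station import *
def cal(n):
    c=get_calibration(n);return np.array([[c['fx'],0,c['cx']],[0,c['fy'],c['cy']],[0,0,1.]]),np.array(c['R']),np.array(c['t'])
def ray(n,p):
    K,R,t=cal(n);return -R.T@t, R.T@np.linalg.solve(K,[*p,1.])
def plane(n,p,z):
    o,d=ray(n,p);return o+d*(z-o[2])/d[2]
def tri(ps):
    P=[]
    for n in('scene','top'):
        K,R,t=cal(n);P.append(K@np.c_[R,t])
    X=cv2.triangulatePoints(P[0],P[1],np.array(ps['scene'],float),np.array(ps['top'],float)).ravel();return X[:3]/X[3]
def blob(m,near,r):
    k,l,s,c=cv2.connectedComponentsWithStats(m.astype(np.uint8));g=[(s[i,4],tuple(c[i])) for i in range(1,k) if np.hypot(*(c[i]-near))<r]
    return max(g) if g else None
E
python3 - <<'E'
from h import *
ap={'scene':dict(tile=(227,220),ball=(358,153)),'top':dict(tile=(292,176),ball=(127,187))}
res={k:{} for k in('dab','tile','ball')}
crops=[]
for n in ap:
    im=cv2.imread(f'pics/{n}0.png');f=im.astype(int);b,g,r=f[...,0],f[...,1],f[...,2]
    blue=(b>r+50)&(b>g+50);red=(r>g+70)&(r>b+70);wh=(np.min(f,2)>140)
    x=blob(blue,ap[n]['tile'],12);d=blob(wh,ap[n]['tile'],12);q=blob(red,ap[n]['ball'],10);print(n,x,d,q)
    l=cv2.connectedComponents(blue.astype(np.uint8))[1]
    u=(blue|wh).astype(np.uint8);v=np.zeros_like(u);cx,cy=ap[n]['tile'];v[cy-16:cy+17,cx-18:cx+19]=u[cy-16:cy+17,cx-18:cx+19]
    cn=max(cv2.findContours(v,0,1)[0],key=cv2.contourArea)
    M=cv2.moments(cn);res['tile'][n]=(M['m10']/M['m00'],M['m01']/M['m00'])
    W=np.array([plane(n,p[0],.023)[:2]*1000 for p in cn],np.float32);print(' rect mm',cv2.minAreaRect(W))
    res['dab'][n]=d[1];res['ball'][n]=q[1]
    crops+= [cv2.resize(im[c[1]-25:c[1]+25,c[0]-33:c[0]+33],(396,300),interpolation=2) for c in ap[n].values()]
for k in res: print(k,tri(res[k]).round(4))
for n in ap: print('dab@27mm',n,plane(n,res['dab'][n],.027).round(4),'ball@.092',plane(n,res['ball'][n],.092).round(4))
cv2.imwrite('pics/crop.png',np.vstack([np.hstack(crops[:2]),np.hstack(crops[2:])]))
E
```

```text
scene (np.int32(316), (np.float64(225.10759493670886), np.float64(219.0759493670886))) (np.int32(46), (np.float64(230.34782608695653), np.float64(219.0))) (np.int32(41), (np.float64(358.7317073170732), np.float64(151.609756097561)))
 rect mm ((506.0478210449219, -162.50692749023438), (125.71981048583984, 136.6199188232422), 69.84564208984375)
top (np.int32(386), (np.float64(292.63212435233163), np.float64(175.6217616580311))) (np.int32(43), (np.float64(288.27906976744185), np.float64(171.72093023255815))) (np.int32(38), (np.float64(125.60526315789474), np.float64(186.6578947368421)))
 rect mm ((495.0595397949219, -164.43992614746094), (72.82260131835938, 74.90400695800781), 5.370102405548096)
dab [ 0.5072 -0.1513  0.0226]
tile [ 0.4997 -0.1626  0.0057]
ball [0.439  0.3806 0.092 ]
dab@27mm scene [ 0.5107 -0.1507  0.027 ] ball@.092 [0.439  0.3818 0.092 ]
dab@27mm top [ 0.5059 -0.1522  0.027 ] ball@.092 [0.4386 0.3797 0.092 ]
```

View pics/crop.png

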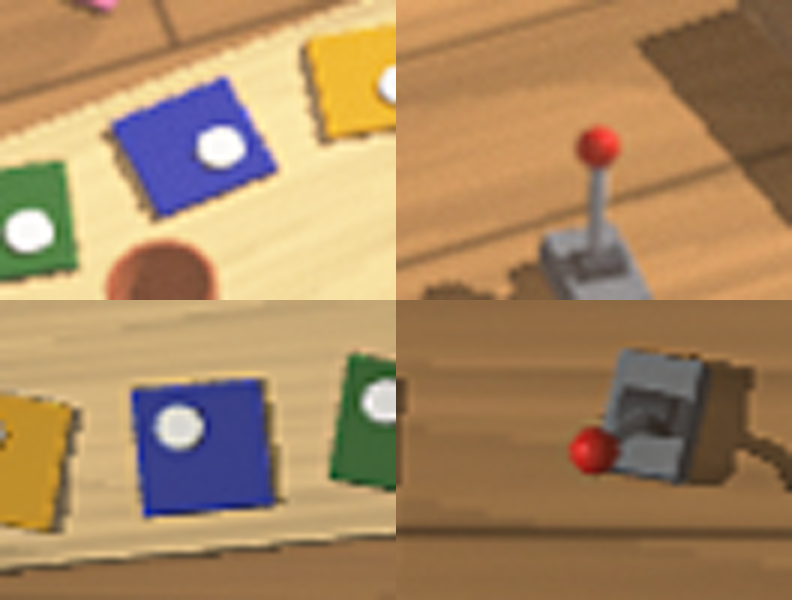

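The crop confirms it: the single blue tile on the board, with its dab towards +x/+y, and the ball leaning towards the robot side of the box. Next I'll get the box axis, the obstacles and the first moves.

```bash
python3 - <<'E'
from h import *
from scipy.spatial.transform import Rotation as Ro
im=cv2.imread('pics/top0.png').astype(int);mx,mn=im.max(2),im.min(2)
m=((mx-mn<22)&(mx>70)).astype(np.uint8);w=np.zeros_like(m);w[168:196,122:152]=m[168:196,122:152]
w=cv2.morphologyEx(w,cv2.MORPH_CLOSE,np.ones((5,5)))
cn=max(cv2.findContours(w,0,1)[0],key=cv2.contourArea);W=np.array([plane('top',p[0],.025)[:2]*1000 for p in cn],np.float32)
print('box',cv2.minAreaRect(W),cv2.boundingRect(cn))
for k,p,z in(('cup_stone',(308,139),.075),('cup_blue',(232,144),.075),('jar',(149,124),.085),('bottle',(391,158),.13)): print(k,plane('top',p,z).round(3))
R=Ro.from_rotvec(get_obs()['tool_rot']).as_matrix();print(R.round(3))
E
```

```text
box ((471.3412780761719, 369.0755310058594), (46.855857849121094, 70.40889739990234), 80.92819213867188) (129, 170, 16, 23)
cup_stone [ 0.608 -0.216  0.075]
cup_blue [0.589 0.039 0.075]
jar [0.654 0.318 0.085]
bottle [ 0.529 -0.471  0.13 ]
[[ 0.945  0.326 -0.   ]
 [ 0.326 -0.945  0.002]
 [ 0.    -0.002 -1.   ]]
```

>>> servo_tool --pt "0 43 -31.5 0 0" --pt "0 43 -31.5 0 0" --pt "0 43 -31.5 0 0" --pt "0 43 -31.5 0 0" --pt "0 43 -31.5 0 0" --pt "0 43 -31.5 15 0" --pt "0 43 -31.5 15 0" --pt "0 43 -31.5 20 0" --pt "0 43 -31.5 20 0" --pt "0 43 -32 20 0" --pt "0 0 0 0 0" --pt "0 0 0 0 0" --force 20

```text
t: 1.6
tool_pos: [0.5072, -0.1526, 0.1411]
tool_rot: [3.098, 0.52, -0.001]
contact_force: [-0.2, -0.1, -1.4]
opening: -0.0
grip_force: 0.0
```

```bash
cat >> h.py <<'E'
from scipy.spatial.transform import Rotation as Ro
def wrist(name):
    o=get_obs();im=get_image('wrist');cv2.imwrite(name,im[...,::-1])
    return o,im
def wray(o,p):
    c=get_calibration('wrist');M=np.array(c['mount']);R=Ro.from_rotvec(o['tool_rot']).as_matrix()
    d=np.array([(p[0]-c['cx'])/c['fx'],(p[1]-c['cy'])/c['fy'],1]);return R@M[:3,3]+o['tool_pos'],R@M[:3,:3]@d
E
python3 - <<'E'
from h import *
o,im=wrist('pics/w1.png');print(o['t'],o['tool_pos'],o['tool_rot'],o['opening'],o['contact_force'])
f=im.astype(int);wh=(f.min(2)>140)
k,l,s,c=cv2.connectedComponentsWithStats(wh.astype(np.uint8))
for i in range(1,k):
    if s[i,4]>150:
        O,d=wray(o,c[i]);print(s[i],c[i].round(1),(O+d*(.027-O[2])/d[2]).round(4))
E
```

```text
1.6 [ 0.50715216 -0.15260236  0.14111656] [ 3.09819357e+00  5.19611259e-01 -1.09796765e-03] -4.0554310471980026e-05 [-0.18743367 -0.10368883 -1.37131267]
[ 10 123  28  27 573] [ 23.4 135.9] [0.4858 0.0731 0.027 ]
[129 143  26  26 530] [141.9 155.8] [ 0.5038 -0.0377  0.027 ]
[242 177  25  25 489] [253.8 189.1] [ 0.5074 -0.1515  0.027 ]
[355 200  25  15 228] [366.7 206.1] [ 0.528  -0.2671  0.027 ]
```

View pics/w1.png

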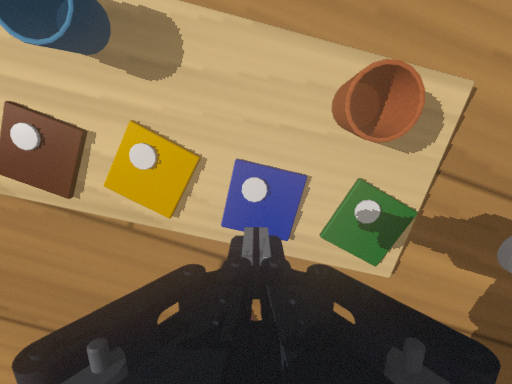

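The wrist view shows the blue tile's dab at (254,189), which gives (0.507, -0.1515) at 27 mm. That agrees with the fixed cameras and lies right under the shut fingers. Descending.

>>> servo_tool --pt "0 0 -1 20 0" --pt "0 0 0 25 0" --pt "0 0 0 25 0" --pt "0 0 0 16 0" --pt "0 0 0 10 0" --pt "0 0 0 5 0" --pt "0 0 0 0 0" --pt "0 0 0 0 0"

```text
t: 2.65
tool_pos: [0.5077, -0.1518, 0.0412]
tool_rot: [3.098, 0.519, 0.002]
contact_force: [-0.3, -0.5, -0.2]
opening: 0.0004
grip_force: 0.0
```

>>> servo_tool --pt "0 0 0 4 0" --pt "0 0 0 4 0" --pt "0 0 0 2 0" --pt "0 0 0 1 0" --pt "0 0 0 0 0" --pt "0 0 0 0 0"

```text
t: 3.4
tool_pos: [0.5071, -0.1516, 0.0294]
tool_rot: [3.098, 0.519, 0.0]
contact_force: [-0.5, -0.2, -0.1]
opening: 0.0
grip_force: 0.0
```

```bash
python3 - <<'E'
from h import *
o,im=wrist('pics/w2.png');print(o['tool_pos'],o['contact_force'])
cv2.imwrite('pics/w2.png',cv2.resize(im[130:320,150:380,::-1],None,fx=2.5,fy=2.5))
E
```

```text
[ 0.50712059 -0.1516298   0.02941124] [-0.52592213 -0.18838997 -0.1052195 ]
```

View pics/w2.png

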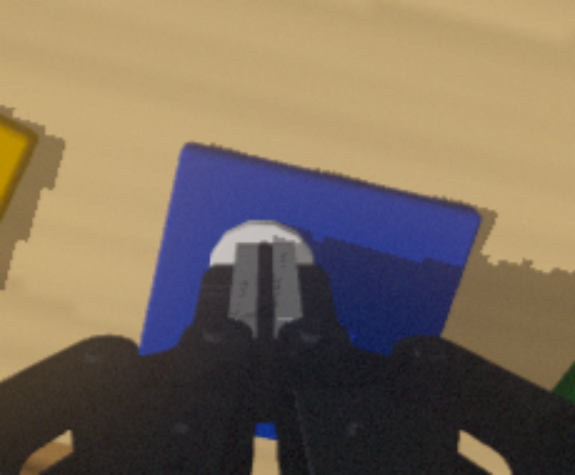

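The shut fingertips stand over the dab, centred at crop (265,270). I'll creep down in 1 mm steps.

>>> servo_tool --pt "0 0 0 1 0" --pt "0 0 0 0 0" --pt "0 0 0 1 0" --pt "0 0 0 0 0" --pt "0 0 0 0 0"

```text
t: 4.08
tool_pos: [0.507, -0.1516, 0.0273]
tool_rot: [-3.098, -0.519, 0.0]
contact_force: [-0.6, 0.8, -0.0]
opening: -0.0001
grip_force: 0.0
```

>>> servo_tool --pt "0 0 0 0.5 0" --pt "0 0 0 0 0" --pt "0 0 0 0 0"

```text
t: 4.45
tool_pos: [0.5071, -0.1516, 0.027]
tool_rot: [3.098, 0.519, 0.0]
contact_force: [-0.9, 0.1, 3.0]
opening: -0.0001
grip_force: 1.4
```

>>> servo_tool --pt "0 0 0 0.3 0" --pt "0 0 0 0 0" --pt "0 0 0 0 0" --pt "0 0 0 0 0" --pt "0 0 0 0 0" --pt "0 0 0 0 0" --pt "0 0 0 0 0"

```text
t: 5.32
tool_pos: [0.5072, -0.1516, 0.0271]
tool_rot: [3.098, 0.519, -0.0]
contact_force: [-2.3, 0.5, 4.6]
opening: -0.0002
grip_force: 2.7
```

>>> servo_tool --pt "0 0 0 -2 0" --pt "0 0 0 -5 0" --pt "0 0 0 -20 0" --pt "0 0 0 -40 0" --pt "0 0 0 -50 0" --pt "0 0 0 -50 0" --pt "0 0 0 0 0" --pt "0 0 0 0 0"

```text
t: 6.32
tool_pos: [0.5068, -0.1515, 0.1931]
tool_rot: [-3.098, -0.519, 0.0]
contact_force: [-0.3, 0.0, -0.8]
opening: -0.0003
grip_force: 0.0
```

>>> servo_tool --pt "0 5.7 -55.5 0 0" --pt "0 5.7 -55.5 0 0" --pt "0 5.7 -55.5 0 0" --pt "0 5.7 -55.5 0 0" --pt "0 5.7 -55.5 0 0" --pt "0 5.7 -55.5 0 0" --pt "0 5.7 -55.5 0 0" --pt "0 5.7 -55.5 0 0" --pt "0 5.7 -55.5 0 0" --pt "0 5.7 -55.5 0 0" --pt "0 0 0 0 0"

```text
t: 7.7
tool_pos: [0.3778, 0.3936, 0.1907]
tool_rot: [3.095, 0.526, -0.007]
contact_force: [-0.2, -0.7, 0.4]
opening: 0.0001
grip_force: 0.0
```

>>> servo_tool --pt "0 0 0 0 10" --pt "0 0 0 0 10" --pt "0 0 0 0 10" --pt "0 0 0 0 0" --pt "0 0 0 0 0" --pt "0 0 0 0 0"

```text
t: 8.45
tool_pos: [0.3801, 0.3913, 0.1931]
tool_rot: [3.127, -0.299, -0.001]
contact_force: [-0.4, 0.6, -0.3]
opening: -0.0004
grip_force: 0.0
```

```bash
python3 - <<'E'
from h import *
o,im=wrist('pics/w3.png');print(o['t'],o['tool_pos'],o['contact_force']);print(Ro.from_rotvec(o['tool_rot']).as_matrix().round(3))
f=im.astype(int);r,g,b=f[...,0],f[...,1],f[...,2];red=(r>g+70)&(r>b+70)
k,l,s,c=cv2.connectedComponentsWithStats(red.astype(np.uint8));i=1+np.argmax(s[1:,4])
O,d=wray(o,c[i]);print(s[i],c[i],O+d*(.092-O[2])/d[2])
E
```

```text
8.45 [0.38013156 0.39133556 0.19312316] [-0.39414258  0.62616105 -0.34036405]
[[ 0.982 -0.19  -0.   ]
 [-0.19  -0.982 -0.   ]
 [-0.     0.001 -1.   ]]
[244 115  29  30 677] [257.89807976 129.8183161 ] [0.43843258 0.37694206 0.092     ]
```

View pics/w3.png

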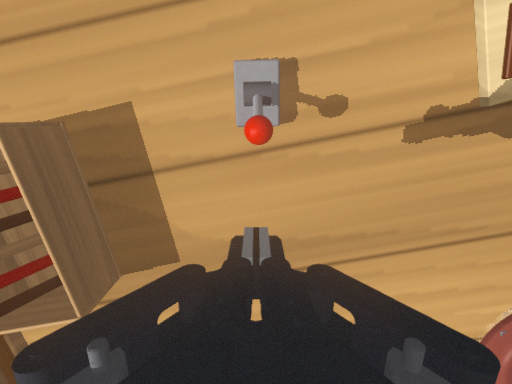

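The ball is at (258,130) and the box axis runs straight up the picture, so the tool's x is aligned with the push. I'll shift 3 mm in y, descend behind the ball and push.

>>> servo_tool --pt "0 0 3 30 0" --pt "0 0 0 40 0" --pt "0 0 0 30 0" --pt "0 0 0 12 0" --pt "0 0 0 0 0" --pt "0 0 0 0 0"

```text
t: 9.25
tool_pos: [0.3806, 0.3896, 0.0832]
tool_rot: [-3.125, 0.3, -0.003]
contact_force: [-0.2, -0.1, 0.8]
opening: 0.0002
grip_force: 0.0
```

>>> servo_tool --pt "0 15 0 0 0" --pt "0 15 0 0 0" --pt "0 10 0 0 0" --pt "0 10 0 0 0" --pt "0 10 0 0 0" --pt "0 10 0 0 0" --pt "0 10 0 0 0" --pt "0 10 0 0 0" --pt "0 8 0 0 0" --pt "0 4 0 0 0" --pt "0 0 0 0 0" --pt "0 0 0 0 0"

```text
t: 10.75
tool_pos: [0.4798, 0.3694, 0.0817]
tool_rot: [-3.127, 0.301, -0.001]
contact_force: [-0.1, -0.3, -0.1]
opening: -0.0001
grip_force: 0.0
```

```bash
cat > ball.py <<'E'
from h import *
ps={}
for n in('scene','top'):
    f=get_image(n).astype(int);r,g,b=f[...,0],f[...,1],f[...,2]
    x=blob((r>g+70)&(r>b+70),(358,153) if n=='scene' else (127,180),32);ps[n]=x[1] if x else (0,0);print(n,x)
X=tri(ps);d=np.array([.982,-.19]);print(X,'travel mm',(X[:2]-[.4388,.3796])@d*1000)
E
python3 ball.py
python3 - <<'E'
from h import *
o,im=wrist('pics/w4.png')
E
```

```text
scene (np.int32(39), (np.float64(365.7435897435897), np.float64(164.43589743589743)))
top (np.int32(3), (np.float64(133.0), np.float64(165.0)))
[0.51074816 0.36165116 0.09873816] travel mm 74.06337031068462
```

View pics/w4.png

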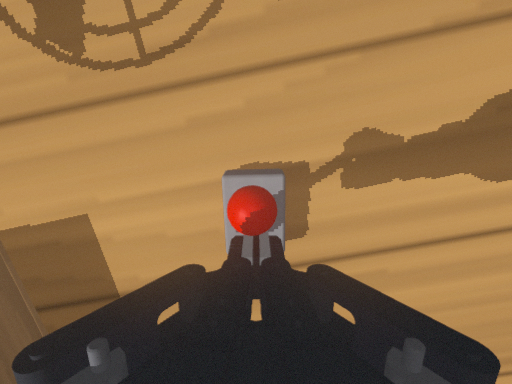

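The ball (252,210) sits right ahead of the fingers with most of its travel done. I'll push on gently to the stop.

>>> servo_tool --pt "0 2 0 0 0" --pt "0 2 0 0 0" --pt "0 2 0 0 0" --pt "0 0 0 0 0"

```text
t: 11.4
tool_pos: [0.4857, 0.3681, 0.0814]
tool_rot: [3.127, -0.301, -0.0]
contact_force: [-0.6, 0.3, -0.7]
opening: 0.0001
grip_force: 0.3
```

>>> servo_tool --pt "0 2 0 0 0" --pt "0 1 0 0 0" --pt "0 0 0 0 0"

```text
t: 11.78
tool_pos: [0.4877, 0.3677, 0.0813]
tool_rot: [3.127, -0.301, -0.003]
contact_force: [-5.3, 1.3, 0.4]
opening: 0.0002
grip_force: 2.5
```

The force has risen to 5 N, so the lever is against its stop. Pressing 1 mm more, then withdrawing.

>>> servo_tool --pt "0 1 0 0 0" --pt "0 0 0 0 0" --pt "0 -5 0 0 0" --pt "0 -20 0 0 0" --pt "0 -40 0 0 0" --pt "0 -40 0 0 0" --pt "0 0 0 -40 0" --pt "0 0 0 -50 0" --pt "0 0 0 -40 0" --pt "0 0 0 0 0" --pt "0 0 0 0 0"

```text
t: 13.15
tool_pos: [0.3858, 0.3873, 0.211]
tool_rot: [3.127, -0.3, 0.0]
contact_force: [0.6, -0.5, 0.2]
opening: 0.0001
grip_force: 0.0
```

```bash
python3 ball.py; python3 - <<'E'
from h import *
for n in('scene','top'): cv2.imwrite(f'pics/{n}1.png',get_image(n)[...,::-1])
a=cv2.imread('pics/top0.png');b=cv2.imread('pics/top1.png')
d=cv2.absdiff(a,b).max(2)[120:200,205:410];print('board diff px',(d>40).sum())
d=cv2.absdiff(cv2.imread('pics/scene0.png'),cv2.imread('pics/scene1.png')).max(2);print((d[185:270,175:320]>40).sum(),(d[195:222,362:388]>40).sum(),(d[232:268,122:150]>40).sum())
E
```

```text
scene (np.int32(44), (np.float64(366.0681818181818), np.float64(166.04545454545453)))
top (np.int32(38), (np.float64(130.78947368421052), np.float64(164.6315789473684)))
[0.5123515  0.36815832 0.09083616] travel mm 74.40149022058775
board diff px 1022
1910 0 0
```

View pics/scene1.png

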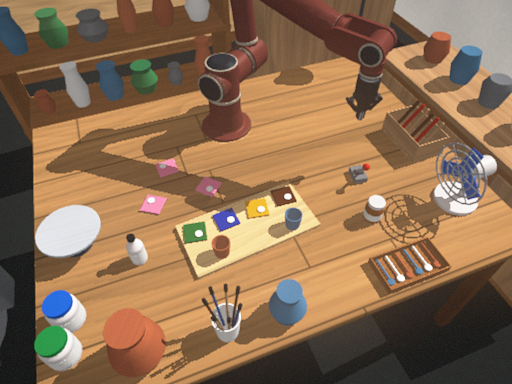

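The lever is over: the ball is at (366,166), height 91 mm after 74 mm of travel. The tiles, cups, jar and bottle are where they were, and the pixel differences on the board are the arm's shadow.

```bash
python3 -c "
from station import *
print(finish_job())"
```

```text
the job is handed in; nothing more can be done
None
```

I rested the fingertips on the blue tile's dab for about a second at about 3–5 N, pushed the fan lever over to its off stop, withdrew, and handed the job in at about 13 s; no verdict came back, but the last pictures show the lever off and nothing else moved.

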